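Lock the craft-knife chest with its slot peg

TASK

Lock the craft-knife chest: with a fingertip, push the red peg on its lid along the long leg of the L-shaped slot to the corner, then push it sideways along the short leg, fully home at the far end beside the green mark. Only push the peg, do not pinch it or lift it, leave the offcut, glue bottles and board where they stand, and take the hand away when the peg is home.

Things in the scene. Friction and masses are not known exactly. Their poses are not given: they have to be found in the camera images.
- chest: Fixed wooden chest 280 (x) x 220 (y) x 85 mm high with a flat plywood lid, top face 85 mm above the table. Origin: centre of its underside, z up; yaw within 0.75 rad. An L-shaped slot 24 mm wide runs through the 12 mm lid: the long leg along chest +x from the orange mark to the corner (100 mm of peg travel), the short leg from there along +y to the green mark (60 mm). Marks are flat paint.
- slot_start (a point): Point on the lid's top face, on the centre line of the slot, where the peg's axis would be at the open end of the long leg (orange mark); in the chest frame (-60, -40, 85) mm.
- slot_corner (a point): Point on the lid's top face where the peg's axis is at the corner of the slot; in the chest frame (40, -40, 85) mm. The peg is stopped by the slot's wall about 2 mm past it in +x.
- slot_end (a point): Point on the lid's top face where the peg's axis is when the peg is home (locked) at the end of the short leg (green mark); in the chest frame (40, 20, 85) mm. The peg is stopped by the slot's wall about 2 mm past it in +y.
- peg: Lock peg, 0.15 to 0.3 kg, loose in the slot; slides with about 1 to 3 N of friction, no spring, stays where left, may spin. Origin: on its axis, level with the lid top. Above the lid: steel collar 40 mm across, 5 mm high, then a red four-lobed knob 42 mm across, 5 to 26 mm above the lid, with a steel cap 18 mm across to 29 mm. Shank 20 mm across. It starts in the long leg, 0 to 40 mm from slot_start.
- peg_top (a point): Centre of the top of the peg's steel cap, 29 mm above the peg's origin on its axis. A foot under the lid keeps the peg captive with 8 mm of upward play, so it tips a little when pushed hard against a slot end and settles flat when let go.
- offcut: Bystander: loose pale pine offcut 60 x 30 x 20 mm lying on the lid, near the lid's corner at chest -x, +y, away from the slot. Origin: centre of its underside.
- glue_a: Bystander: loose yellow glue bottle with a red cap, 44 mm across, 100 mm high, standing on the table on the chest's +y side. Origin: centre of its underside.
- glue_b: Bystander: loose yellow glue bottle with a red cap, 44 mm across, 100 mm high, standing on the table on the chest's -y side. Origin: centre of its underside.
- board: Bystander: loose pine board 25 x 90 x 70 mm high standing on the table on the chest's +x side. Origin: centre of its underside.
Things that resemble listed ones, but are neither listed nor needed, are in the scene too. Of the things like the peg, leave any that is white; of the rest the larger one is meant.

How it is judged:
On the way, in this order (a step that is already met when the one before it is completed fails the run):
1. the peg is pushed along the long leg to the corner (x of peg in the frame of chest above 0.03 m and y of peg in the frame of chest below -0.02 m), for 0.05 s.
2. the peg is pushed along the short leg to its end (y of peg in the frame of chest between 0.014 and 0.026 m and x of peg in the frame of chest between 0.034 and 0.046 m), for 0.2 s.
At the end, for the whole second after the job is handed in: The peg's axis is within 6 mm of slot_end along both chest axes, the peg sits flat on the lid (within 3 mm of its height, tilt under 0.1 rad) and is at rest, and the offcut, both glue bottles and the board are within 15 mm of where they started (all of step 2 and z of peg in the frame of chest between 0.081 and 0.088 m and angle between peg's own z axis and vertical below 0.1 rad and linear speed of peg below 0.01 m/s and distance of each of offcut, glue_a, glue_b, board from where it was at the start of the episode below 0.015 m); the robot touches nothing.
It fails at once if the peg is lifted: raised more than 6 mm off the lid (z of peg in the frame of chest above 0.091 m).
It fails at once if the peg is pinched: opposite lobes of the knob are pressed by the fingers at once ((contact force between the fingers and peg_c0 above 0.5 N and contact force between the fingers and peg_c1 above 0.5 N) or (contact force between the fingers and peg_c2 above 0.5 N and contact force between the fingers and peg_c3 above 0.5 N)).
It fails at once if a bystander (offcut, glue bottle or board) is moved more than 15 mm (distance of any of offcut, glue_a, glue_b, board from where it was at the start of the episode above 0.015 m).
It also fails if it takes over 56 s, if anything falls off the work surface, if the arm or the gripper's body presses on something with over 40 N, if the wrist force passes 120 N, or if a joint passes its speed limit or range.

ROBOT

A 6-joint arm with a two-finger parallel gripper is mounted at the origin on the work surface. World frame = base frame: x ahead of the robot, y to its left, z up, the work surface at z = 0. Lengths are in m, angles in rad, forces in N, time in s.
With the tool pointing down it reaches from about 0.275 to 0.85 m from the base axis. Payload 19 kg.
Tool frame: the origin (TCP) lies on the centre line of the jaws, within the pads' length; the fingertips stand 22 mm ahead of it and the grasp point (between the pads) lies 3 mm ahead of it; z points along the fingers, y is the line along which they close (so a half turn about z gives the same grasp; the last joint's range is limited). The gripper opens to 85 mm and grips with 20 to 120 N. Pads are 22 mm wide; open, the fingers measure 114 mm over their backs; the gripper's body (76 mm by 85 mm) begins 54 mm behind the grasp point. The pads swing forward as they close: fully open they stand 13 mm farther back than shut.
Start: joints at [-1.289, 0.15, 1.437, -0, 1.554, -0.134], TCP at [0.232, -0.526, 0.231] pointing down, gripper open.
Joint ranges: [-2.8, 2.8], [-0.68, 2.1], [0.12, 2.68], [-1.39, 4.53], [0.16, 2.79], [-2.81, 2.81]. Speed limits (rad/s): [1.89, 1.89, 2.22, 3.01, 3.01, 3.01].

INTERFACE

Orientations are given as a rotation vector (axis times angle).
In Python, from plant import manip gives the robot as it stands.
- The arm moves only by the shell command python3 -m creep 'ROWS' [FORCE]. ROWS is JSON, a list of rows, each a list of 5 numbers: the shift along the tool's x, y, z in mm, then the turn about the tool's z in degrees, then the opening, from 0 (shut) to 1 (fully open). In form: [[x, y, z, turn, jaw], ...]. A call has 1 to 12 rows; each row shifts and turns the commanded pose from where the row before left it, along the tool's axes as they then stand; what a row does not reach is not made up. A row lasts 1/10 s, in which the tool goes at most 50 mm and 8.59 degrees, less where a joint would pass 70% of its speed; a pose out of reach is approached as far as the arm can. A call with a gripper value outside its range is refused whole. The fingers move at their own pace and stop on an object; FORCE is the grip in N (left out, the last holds). Time passes only in rows, so rows that do not move let the fingers close. It gives the time, the measured TCP pose, the force, the opening and the grip force at its end, in the units of the state.
- manip.sense(): the state, without advancing time (a new reading comes with each control period).
- manip.grab_frame(name): name is "scene" or "top"; returns the picture (384x512x3 uint8, blue, green, red); there is no depth.
- manip.camera_info(name): a dict with "fx", "fy", "cx", "cy" (pixels), "rvec" (rotation vector, rad) and "tvec" (3), from world to camera coordinates, as OpenCV has them. Camera axes: x right, y down, z forward; pixel columns grow to the right and rows downward; lengths in m; the calibration is good to about 2 mm. A picture is of the moment at which its call begins. camera_info takes no time and is no camera call.
- manip.finish_job(): hands the job in; it is judged then, once.
Trained networks look in the newest picture that a camera, given by its name, has taken for a name from the list of things; names that differ only in an ending like _2 or _b are one class to them, and where a whole thing is asked for, a point or a joint stands for the part that bears it (a point fixed in the world has none). Each returns a list of dicts, best first, with "confidence" (0 to 1); they miss things now and then, are a little off and sometimes report something else, mostly with a low value. They report only what shows in the picture. A call takes as long as a camera call. They do not tell look-alikes from the thing itself.
- manip.recognise(camera, query): "point" ([row, column] in pixels, amid what is visible of it).
- manip.outline_of(camera, query): "pixels" (384x512 bool, what is visible of it) and "point" ([row, column] in pixels, amid what is visible of it).
- manip.pinpoint(camera, query): "point" ([row, column] in pixels: a listed point, or the origin of a listed thing).
The state is a dict: "time": time; "joints": joint angles; "dq": joint speeds; "joint_efforts": joint torques, N m; "tcp_pos": TCP position; "ee_rot": TCP orientation; "force": force on the tool from outside, world axes, zero at the start; "ft_torque": the same for the moment, N m; "gripper_width": opening from 0.0 (shut) to 1.0 (fully open); "grip_force": force on a finger pad.
Only numpy, scipy, OpenCV 4.12 (cv2) and the standard library are available. Lean on these libraries where they do the work, as an engineer would, in place of code of your own. Each camera call takes 0.05 s, during which the arm holds its last target. There are 200 camera calls.

## Working session

There is one attempt and no reset: what is moved stays moved. The work goes in short steps, Python scripts to look and compute and a shell command to move; the robot and the scene stay as the last step left them, time stands still between calls to the robot, and variables do not carry over. Pictures are saved under pics/ and viewed, at most 13 in all, crops included, and the job is handed in when it is done.

```bash
mkdir -p pics; cat > h.py <<'E'
import numpy as np, cv2
from plant import manip
def cam(n):
    c=manip.camera_info(n); K=np.array([[c['fx'],0,c['cx']],[0,c['fy'],c['cy']],[0,0,1.]])
    return K,np.array(c['rvec'],float),np.array(c['tvec'],float)
def ray(n,rc,z):
    K,r,t=cam(n); R=cv2.Rodrigues(r)[0]
    d=R.T@np.linalg.inv(K)@np.array([rc[1],rc[0],1.]); o=-R.T@t
    return o+d*(z-o[2])/d[2]
def proj(n,p):
    K,r,t=cam(n); q=cv2.projectPoints(np.array(p,float).reshape(-1,3),r,t,K,None)[0].reshape(-1,2); return q[:,::-1]
E
python3 - <<'E'
from h import *
a=manip.grab_frame("scene");b=manip.grab_frame("top")
cv2.imwrite("pics/s0.png",a);cv2.imwrite("pics/t0.png",b)
for n in("scene","top"):
    for q,z in(("slot_start",.085),("slot_corner",.085),("slot_end",.085),("peg_top",.114),("peg",.085),("chest",0),("offcut",.085),("glue_a",0),("board",0)):
        for d in manip.pinpoint(n,q)[:4]: print(n,q,np.round(d['point'],1),round(d['confidence'],2),np.round(ray(n,d['point'],z),4))
s=manip.sense();print(s['time'],s['tcp_pos'],s['ee_rot'])
E
```

```text
scene slot_start [161.4 247.7] 0.61 [ 0.4607 -0.0878  0.085 ]
scene slot_corner [173.2 231.4] 0.72 [ 0.5411 -0.0851  0.085 ]
scene slot_end [177.  244.5] 0.91 [ 0.5357 -0.0433  0.085 ]
scene peg_top [157.7 248.3] 0.76 [ 0.4834 -0.0685  0.114 ]
scene peg_top [163.2 201.7] 0.6 [ 0.5842 -0.1541  0.114 ]
scene peg_top [154.5 222.9] 0.36 [ 0.5113 -0.139   0.114 ]
scene peg [168.5 203.4] 0.67 [ 0.5678 -0.1658  0.085 ]
scene peg [161.2 223.6] 0.5 [ 0.5016 -0.1462  0.085 ]
scene peg [161.4 246. ] 0.46 [ 0.4637 -0.0919  0.085 ]
scene peg [170.2 227.3] 0.15 [ 0.5352 -0.1047  0.085 ]
scene chest [196.8 248.9] 0.81 [ 0.5084 -0.0491  0.    ]
scene chest [162.  248.9] 0.46 [ 0.3421 -0.1716  0.    ]
scene offcut [174.2 285.2] 0.63 [0.4571 0.0403 0.085 ]
scene glue_a [225.4 301.1] 0.77 [0.5336 0.1418 0.    ]
scene glue_a [189.6 184.1] 0.57 [ 0.5923 -0.2306  0.    ]
scene board [243.7 210.3] 0.89 [ 0.7266 -0.0073  0.    ]
scene board [224.  302.2] 0.55 [0.5268 0.1413 0.    ]
top slot_start [259.7 339.9] 0.62 [ 0.4503 -0.0886  0.085 ]
top slot_corner [213.1 336.6] 0.73 [ 0.5475 -0.085   0.085 ]
top sl
[... 219 characters left out ...]
 0.114 ]
top peg_top [235.2 399.5] 0.72 [ 0.4997 -0.2053  0.114 ]
top peg_top [275.8 401.5] 0.65 [ 0.419  -0.2054  0.114 ]
top peg [252.5 339.8] 0.87 [ 0.4652 -0.0889  0.085 ]
top peg [235.5 393.8] 0.82 [ 0.4988 -0.2025  0.085 ]
top peg [273.3 398.9] 0.51 [ 0.4208 -0.2094  0.085 ]
top chest [236.7 314.3] 0.85 [ 0.4972 -0.0456  0.    ]
top offcut [267.2 285.9] 0.82 [0.4363 0.0243 0.085 ]
top glue_a [198.8 397. ] 0.76 [ 0.5816 -0.2393  0.    ]
top glue_a [220.1 231.4] 0.65 [0.5385 0.1458 0.    ]
top board [258.7 340.6] 0.73 [ 0.4462 -0.1044  0.    ]
top board [141.4 294.4] 0.65 [ 0.7218 -0.005   0.    ]
1.0 [ 0.23220049 -0.52598748  0.23147036] [-3.07386010e+00 -6.48292894e-01  5.23334902e-07]
```

View pics/s0.png

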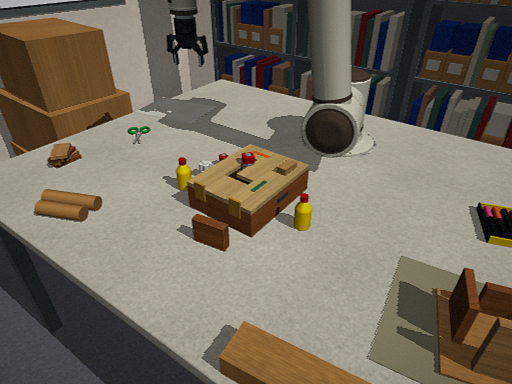

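View pics/t0.png

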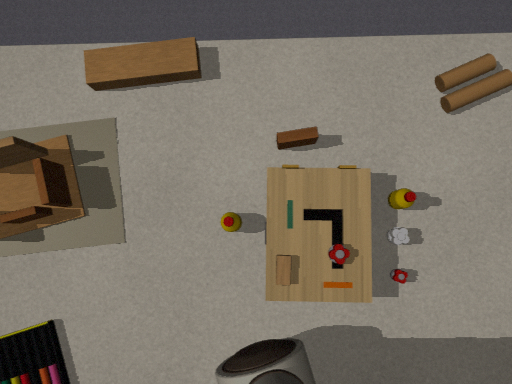

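The larger red knob at (254,339) sits in the slot on the chest. The white one at (236,399) and the small red one at (276,401) stand off the chest. The one in the slot is meant: it is not white and is the larger red one. I'll confirm with one crop and fit the chest pose.

```bash
python3 - <<'E'
from h import *
im=cv2.imread("pics/t0.png")
cv2.imwrite("pics/t0c.png",cv2.resize(im[150:310,215:425],None,fx=3.6,fy=3.6,interpolation=cv2.INTER_CUBIC))
hsv=cv2.cvtColor(im,cv2.COLOR_BGR2HSV)
def comp(m,lo,hi):
    n,l,st,c=cv2.connectedComponentsWithStats(m)
    return [(l==i) for i in range(1,n) if lo<st[i,4]<hi]
rect=np.zeros(im.shape[:2],np.uint8);rect[160:305,262:375]=1
for name,m in(("green",cv2.inRange(hsv,(45,80,30),(95,255,255))),("orange",cv2.inRange(hsv,(8,200,150),(18,255,255))),("dark",cv2.inRange(hsv,(0,0,0),(180,255,40))),("red",cv2.inRange(hsv,(0,150,60),(5,255,255))|cv2.inRange(hsv,(172,150,60),(180,255,255)))):
    for k in comp(m*rect,40,3000):
        ys,xs=np.nonzero(k); pts=np.array([ray("top",(y,x),.085)[:2] for y,x in zip(ys,xs)],np.float32)
        r=cv2.minAreaRect(pts); print(name,len(ys),ys.mean(),xs.mean(),"bbox",ys.min(),ys.max(),xs.min(),xs.max(),np.round(pts.mean(0),4),np.round(r[0],4),np.round(r[1],4),round(r[2],1))
# lid outline
o=manip.outline_of("top","chest")[0]; k=o['pixels'].astype(np.uint8)
c=max(cv2.findContours(k,0,1)[0],key=cv2.contourArea)
pts=np.array([ray("top",(p[0][1],p[0][0]),.085)[:2] for p in c],np.float32)
r=cv2.minAreaRect(pts);print("lid",o['confidence'],r)
for q in("glue_a","board","offcut"):
  for d in manip.outline_of("top",q)[:3]:
    ys,xs=np.nonzero(d['pixels']);print(q,d['confidence'],ys.min(),ys.max(),xs.min(),xs.max())
E
```

```text
green 121 214.0 289.56198347107437 bbox 200 227 287 292 [0.5473 0.0142] [0.5484 0.0143] [0.0106 0.0571] 88.8
orange 93 284.7741935483871 337.3763440860215 bbox 282 287 324 351 [ 0.399  -0.0816] [ 0.3995 -0.0818] [0.0558 0.0102] 89.3
dark 632 221.01582278481013 327.69620253164555 bbox 209 244 304 342 [ 0.5312 -0.0657] [ 0.52   -0.0552] [0.079  0.0733] 89.1
dark 46 265.2826086956522 336.2826086956522 bbox 262 267 332 342 [ 0.4389 -0.0807] [ 0.4405 -0.0822] [0.0208 0.0103] 89.2
red 207 253.29468599033817 338.5990338164251 bbox 244 263 329 349 [ 0.4636 -0.0863] [ 0.4637 -0.0865] [0.037  0.0359] 49.2
lid 0.71 ((0.5082720518112183, -0.044371917843818665), (0.22244293987751007, 0.28576409816741943), 88.7037582397461)
glue_a 0.89 212 231 221 241
glue_a 0.77 188 208 388 415
board 0.78 127 149 277 317
offcut 0.89 255 285 276 290
offcut 0.25 165 302 265 371
```

View pics/t0c.png

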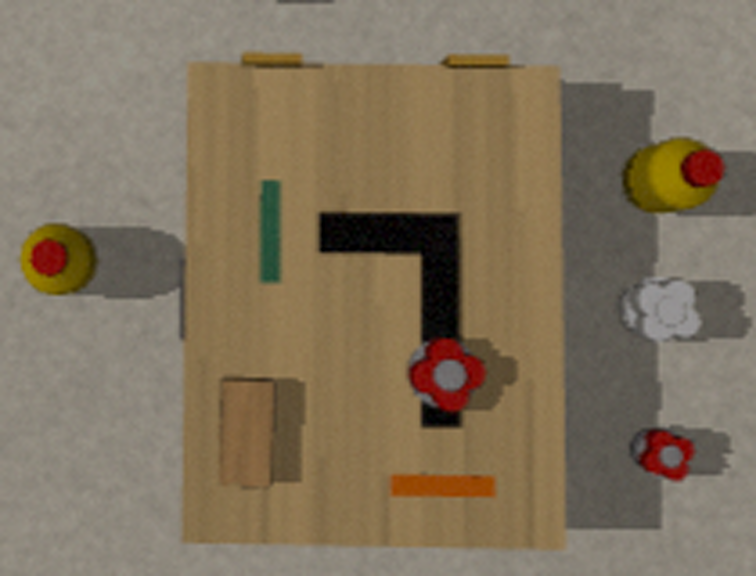

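The crop confirms it: the large red peg at full-image (254,340) is in the slot, which is an L from bottom right to top left. The offcut is at (270,284). Chest origin is about (0.507, -0.045) with yaw near 0, which agrees with the slot edges. First I turn the tool to line up with the chest and shut the jaws.

```bash
python3 -m creep '[[0,0,0,6,0],[0,0,0,6,0],[0,0,0,6,0],[0,0,0,6,0],[0,0,0,0,0],[0,0,0,0,0]]' 20; python3 -m creep '[[14,-36,0,0,0],[15,-37,0,0,0],[15,-37,0,0,0],[15,-37,0,0,0],[15,-37,0,0,0],[15,-37,0,0,0],[15,-37,0,0,0],[15,-37,0,0,0],[15,-37,0,0,0],[15,-37,0,0,0],[15,-37,0,0,0],[10,-30,0,0,0]]'; python3 - <<'E'
from h import *
print(ray("top",(254.2,340),.114))
s=manip.sense();R=cv2.Rodrigues(np.array(s['ee_rot']))[0];print(s['time'],s['tcp_pos'],R[:,0],s['gripper_width'],s['force'])
E
```

```text
time: 1.8
tcp_pos: [0.2322, -0.526, 0.2315]
ee_rot: [-3.141, -0.0, 0.0]
force: [-0.6, -0.0, -0.4]
gripper_width: 0.002
grip_force: 0.0
time: 3.0
tcp_pos: [0.408, -0.0886, 0.2317]
ee_rot: [-3.142, -0.001, -0.001]
force: [0.8, -0.5, 0.1]
gripper_width: 0.006
grip_force: 0.0
[ 0.46342099 -0.0843266   0.114     ]
3.0 [ 0.40802761 -0.08857072  0.23170403] [9.99999498e-01 8.00233028e-04 6.02490637e-04] 0.0056684775243713605 [ 0.82576592 -0.5054254   0.11585625]
```

```bash
python3 -m creep '[[0,-3,20,0,0],[0,0,30,0,0],[0,0,30,0,0],[0,0,20,0,0],[0,0,6,0,0],[0,0,0,0,0],[0,0,0,0,0]]'; python3 - <<'E'
from h import *
a=manip.grab_frame("scene");cv2.imwrite("pics/s1.png",cv2.resize(a[120:210,190:310],None,fx=6,fy=6,interpolation=cv2.INTER_CUBIC))
E
```

```text
time: 3.7
tcp_pos: [0.4081, -0.0877, 0.1266]
ee_rot: [3.141, -0.004, 0.002]
force: [0.5, 0.2, 0.4]
gripper_width: 0.0
grip_force: 0.0
```

View pics/s1.png

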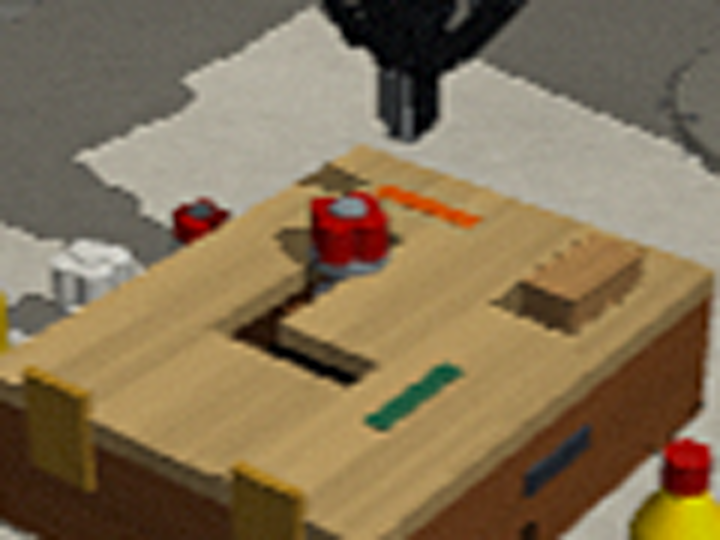

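```bash
python3 - <<'E'
from h import *
s=manip.sense();print(s['time'],s['tcp_pos'])
for z in(.085,.095,.105,.115): print(z,((proj("scene",[s['tcp_pos'][0],s['tcp_pos'][1],z])[0]-[120,190])*6)[::-1])
E
```

```text
3.75 [ 0.40813344 -0.08776801  0.12671692]
0.085 [407.67732427 207.08810414]
0.095 [407.80532142 189.70241471]
0.105 [407.9346433  172.13679021]
0.115 [408.06531056 154.38842273]
```

```bash
python3 -m creep '[[0,-2,6,0,0],[0,0,6,0,0],[0,0,0,0,0],[0,0,0,0,0]]'; python3 - <<'E'
from h import *
print(ray("scene",(120+178/6,190+365/6),.085))
a=manip.grab_frame("scene");cv2.imwrite("pics/s2.png",cv2.resize(a[120:180,210:290],None,fx=10,fy=10,interpolation=cv2.INTER_NEAREST))
s=manip.sense();print(s['tcp_pos'])
for z in(.085,.095,.105,.115): print(z,((proj("scene",[s['tcp_pos'][0],s['tcp_pos'][1],z])[0]-[120,210])*10)[::-1])
E
```

```text
time: 4.15
tcp_pos: [0.4075, -0.0855, 0.1134]
ee_rot: [-3.141, 0.005, 0.001]
force: [-0.9, -0.4, 1.0]
gripper_width: -0.003
grip_force: 0.0
[ 0.39540101 -0.12400469  0.085     ]
[ 0.40761138 -0.08552706  0.11354515]
0.085 [486.43080819 346.55501594]
0.095 [486.68016521 317.56833731]
0.105 [486.93210458 288.28147285]
0.115 [487.18666661 258.68973522]
```

View pics/s2.png

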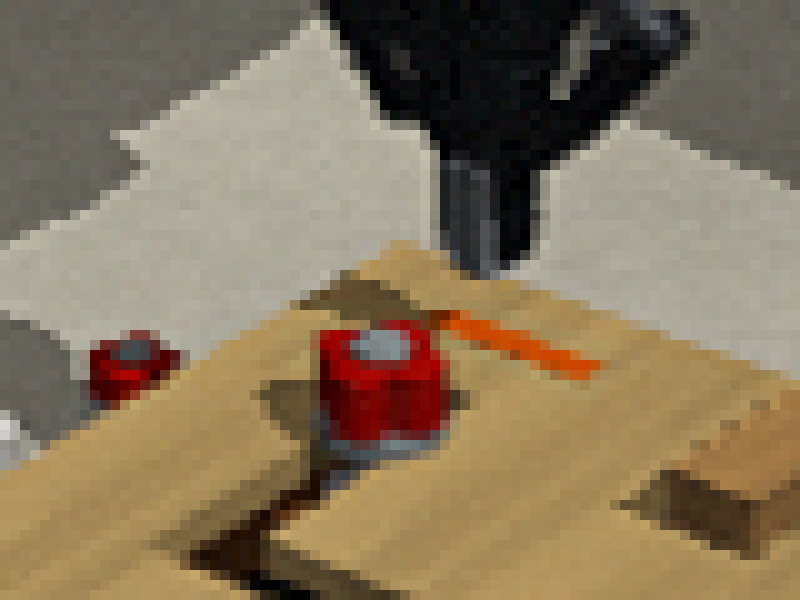

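```bash
python3 -m creep '[[0,0,3,0,0],[0,0,0,0,0],[0,0,0,0,0]]'; python3 - <<'E'
from h import *
# tip height from shadows: peg top shadow end vs finger shadow start
for n,p in(("fingershadow",(151.2,252.3)),("pegshadow far",(159.5,236.5)),("pegtop",(154.5,248))): print(n,ray("scene",p,.085),ray("scene",p,.114))
b=manip.grab_frame("top");cv2.imwrite("pics/t2.png",cv2.resize(b[235:315,285:385],None,fx=8,fy=7.5,interpolation=cv2.INTER_NEAREST))
s=manip.sense();print(s['tcp_pos'],s['force'])
E
```

```text
time: 4.5
tcp_pos: [0.4076, -0.0855, 0.1105]
ee_rot: [-3.141, 0.005, 0.0]
force: [0.3, -0.4, -0.6]
gripper_width: -0.002
grip_force: 0.0
fingershadow [ 0.40092552 -0.11433056  0.085     ] [ 0.44500562 -0.08230911  0.114     ]
pegshadow far [ 0.47114807 -0.12166117  0.085     ] [ 0.5113684 -0.0892368  0.114    ]
pegtop [ 0.42597301 -0.11242124  0.085     ] [ 0.46867638 -0.08050475  0.114     ]
[ 0.40757315 -0.08551874  0.11052002] [-1.39143309 -0.21048704  0.81872371]
```

View pics/t2.png

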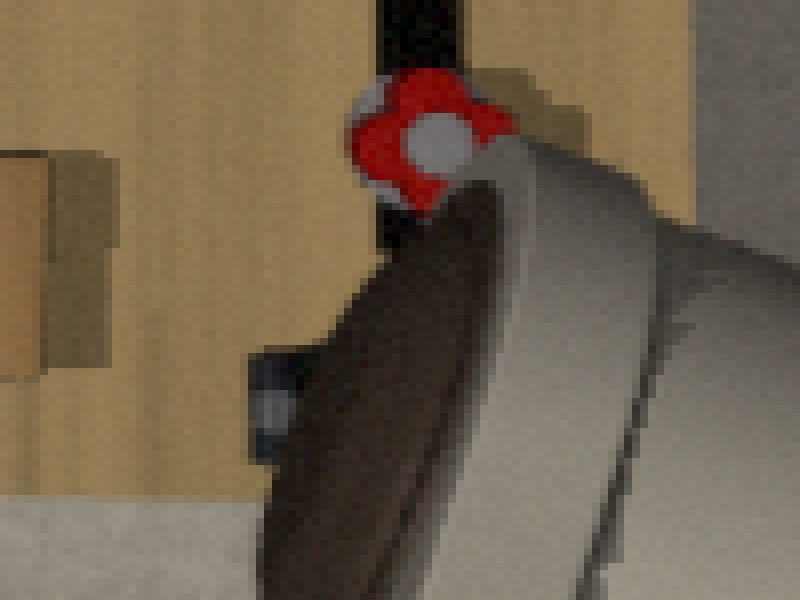

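No contact yet, and the tip still shows above the lid in the picture. I'm lowering in small steps and watching the force.

```bash
python3 -m creep '[[0,0,2,0,0],[0,0,0,0,0]]'|sed -n '2p;4p'; python3 -m creep '[[0,0,2,0,0],[0,0,0,0,0]]'|sed -n '2p;4p';  python3 - <<'E'
from h import *
K=cam("scene")
a=manip.grab_frame("scene");cv2.imwrite("pics/s3.png",cv2.resize(a[120:180,210:290],None,fx=10,fy=10,interpolation=cv2.INTER_NEAREST))
s=manip.sense();print(s['time'],s['tcp_pos'],s['force'])
for p in([.4075,-.0855,.085],[.4635,-.0843,.114],[.4635,-.0843,.085],[.3995,-.0818,.085]): print(p,((proj("scene",p)[0]-[120,210])*10)[::-1])
E
```

```text
tcp_pos: [0.4075, -0.0855, 0.1083]
force: [0.6, -0.2, 0.0]
tcp_pos: [0.4075, -0.0855, 0.1062]
force: [-0.8, 0.2, 0.6]
5.0 [ 0.40751367 -0.0855055   0.10637186] [-0.02101979 -0.31765013  0.13242106]
[0.4075, -0.0855, 0.085] [486.71237177 346.43865054]
[0.4635, -0.0843, 0.114] [380.09363476 334.39347763]
[0.4635, -0.0843, 0.085] [380.9863136  421.29017677]
[0.3995, -0.0818, 0.085] [511.54491977 339.72780367]
```

View pics/s3.png

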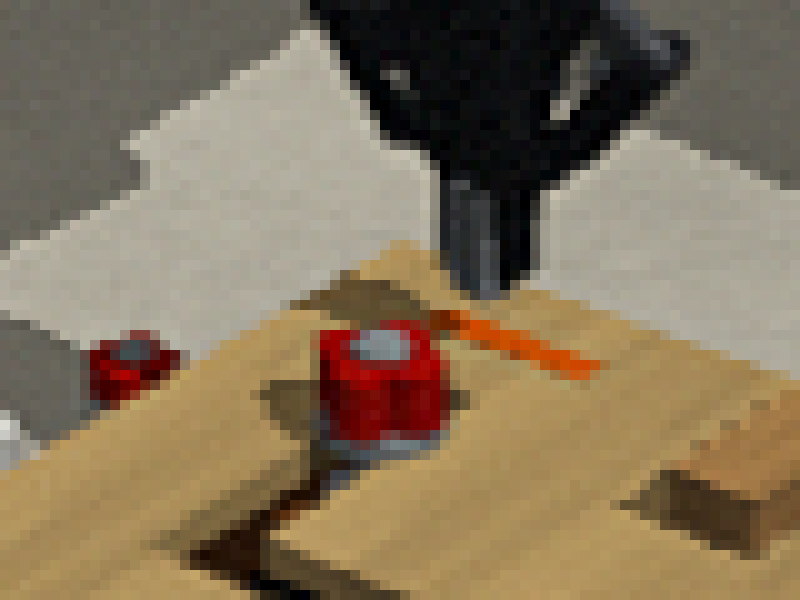

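The tip bottom at (298,485) in the crop projects to z of about 0.104, nearly level with the TCP rather than 22 mm ahead. There is still about 19 mm to the lid, so I go on down in checked steps.

```bash
for i in 1; do python3 -m creep '[[0,0,2,0,0],[0,0,0,0,0]]'|sed -n '2p;4p'; done; python3 -m creep '[[0,0,2,0,0],[0,0,0,0,0]]'|sed -n '2p;4p'; python3 -m creep '[[0,0,2,0,0],[0,0,0,0,0]]'|sed -n '2p;4p'; python3 -m creep '[[0,0,2,0,0],[0,0,0,0,0]]'|sed -n '2p;4p'
```

```text
tcp_pos: [0.4075, -0.0855, 0.1043]
force: [-0.6, 0.8, 0.2]
tcp_pos: [0.4075, -0.0855, 0.1023]
force: [1.0, 0.6, 0.4]
tcp_pos: [0.4075, -0.0855, 0.1003]
force: [-0.2, -0.0, 0.6]
tcp_pos: [0.4075, -0.0855, 0.0983]
force: [0.9, -0.8, 0.6]
```

```bash
python3 -m creep '[[10,0,0,0,0],[8,0,0,0,0],[5,0,0,0,0],[5,0,0,0,0],[5,0,0,0,0],[0,0,0,0,0]]'|sed -n '2p;4p'; python3 -m creep '[[6,0,0,0,0],[8,0,0,0,0],[8,0,0,0,0],[8,0,0,0,0],[8,0,0,0,0],[0,0,0,0,0]]'|sed -n '1,2p;4p'; python3 - <<'E'
from h import *
a=manip.grab_frame("scene");cv2.imwrite("pics/s4.png",cv2.resize(a[120:195,200:300],None,fx=8,fy=8,interpolation=cv2.INTER_NEAREST))
for d in manip.pinpoint("scene","peg_top")[:3]: print(d['confidence'],ray("scene",d['point'],.114))
manip.grab_frame("top")
for d in manip.pinpoint("top","peg_top")[:3]: print(d['confidence'],ray("top",d['point'],.114))
E
```

```text
tcp_pos: [0.4411, -0.0856, 0.0984]
force: [-0.1, -0.5, -0.3]
time: 7.0
tcp_pos: [0.4796, -0.0857, 0.0984]
force: [-1.0, -0.5, 0.4]
0.69 [ 0.57703185 -0.15174077  0.114     ]
0.48 [ 0.52055433 -0.07395443  0.114     ]
```

View pics/s4.png

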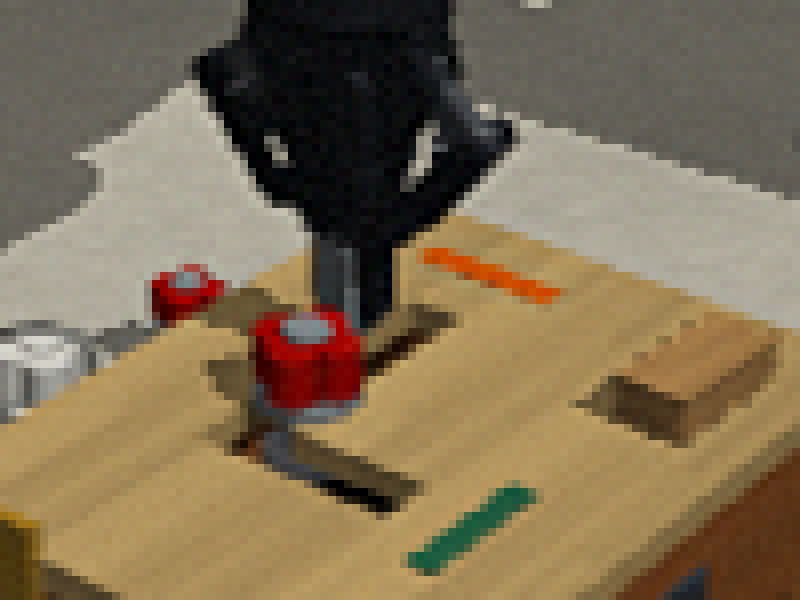

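The peg, cap at crop (328,307), has slid along the long leg and stays upright. I go on to the corner, until the wall force rises.

```bash
python3 -m creep '[[6,0,0,0,0],[8,0,0,0,0],[8,0,0,0,0],[6,0,0,0,0],[0,0,0,0,0]]'|sed -n '2p;4p'; python3 -m creep '[[3,0,0,0,0],[0,0,0,0,0]]'|sed -n '2p;4p';python3 -m creep '[[2,0,0,0,0],[0,0,0,0,0]]'|sed -n '2p;4p'; python3 - <<'E'
from h import *
a=manip.grab_frame("scene")
hsv=cv2.cvtColor(a,cv2.COLOR_BGR2HSV)
m=cv2.inRange(hsv,(0,150,60),(5,255,255))|cv2.inRange(hsv,(172,150,60),(180,255,255))
n,l,st,c=cv2.connectedComponentsWithStats(m)
for i in range(1,n):
  if st[i,4]>30: print(st[i],ray("scene",c[i][::-1],.100))
E
```

```text
tcp_pos: [0.5075, -0.0858, 0.0983]
force: [-0.5, 0.2, -0.4]
tcp_pos: [0.5099, -0.0858, 0.0984]
force: [-0.1, -0.1, -0.1]
tcp_pos: [0.5117, -0.0858, 0.0985]
force: [-0.2, -0.0, 0.6]
[364  10  17   5  31] [-2.58834512 -0.84604328  0.1       ]
[487  96  10  10  57] [-0.52027863  0.44046866  0.1       ]
[219 153   9   8  35] [ 0.50215922 -0.14955892  0.1       ]
[178 157   8   8  48] [ 0.58946058 -0.22745815  0.1       ]
[224 163  15  13 127] [ 0.54475766 -0.08158083  0.1       ]
[301 193   7   9  55] [0.54337204 0.14725253 0.1       ]
```

```bash
python3 -m creep '[[2,0,0,0,0],[0,0,0,0,0]]'|sed -n '2p;4p'; python3 -m creep '[[2,0,0,0,0],[0,0,0,0,0]]'|sed -n '2p;4p'; python3 -m creep '[[1,0,0,0,0],[0,0,0,0,0]]'|sed -n '2p;4p'
```

```text
tcp_pos: [0.5137, -0.0858, 0.0985]
force: [-0.1, 0.3, -0.5]
tcp_pos: [0.5157, -0.0859, 0.0985]
force: [-0.8, 0.3, 1.8]
tcp_pos: [0.516, -0.0859, 0.0985]
force: [-8.4, -0.3, 4.6]
```

Wall force at the corner shows step 1 is done. Now I back off, go round to the peg's -y side and come down there.

```bash
python3 -m creep '[[-8,0,0,0,0],[-12,0,0,0,0],[0,0,-15,0,0],[0,0,-15,0,0],[0,25,0,0,0],[0,27,0,0,0],[26,0,0,0,0],[26,0,0,0,0],[0,0,10,0,0],[0,0,10,0,0],[0,0,0,0,0],[0,0,0,0,0]]'|sed -n '2p;4p'
```

```text
tcp_pos: [0.5476, -0.1378, 0.1084]
force: [0.1, 0.6, 0.4]
```

```bash
python3 -m creep '[[0,0,5,0,0],[0,0,5,0,0],[0,0,0,0,0]]'|sed -n '2p;4p'; python3 -m creep '[[0,-5,0,0,0],[0,-6,0,0,0],[0,-6,0,0,0],[0,-6,0,0,0],[0,-6,0,0,0],[0,-6,0,0,0],[0,-6,0,0,0],[0,0,0,0,0]]'|sed -n '2p;4p'; python3 - <<'E'
from h import *
a=manip.grab_frame("scene");cv2.imwrite("pics/s5.png",cv2.resize(a[120:195,200:300],None,fx=8,fy=8,interpolation=cv2.INTER_NEAREST))
E
```

```text
tcp_pos: [0.548, -0.1378, 0.0978]
force: [0.4, -0.5, 0.4]
tcp_pos: [0.5485, -0.0961, 0.0985]
force: [0.3, -0.3, -0.0]
```

View pics/s5.png

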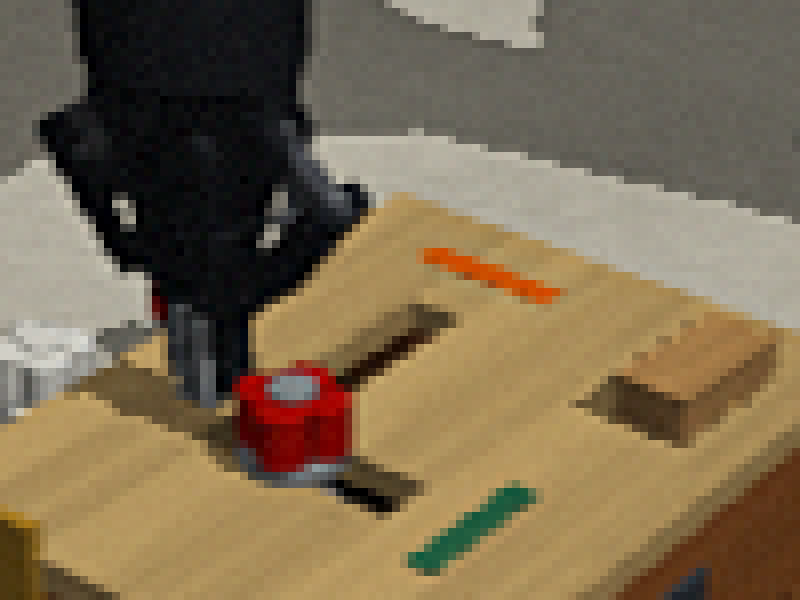

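The peg, cap at crop (388,295), is upright and partway along the short leg. I keep pushing.

```bash
python3 -m creep '[[0,-5,0,0,0],[0,-6,0,0,0],[0,-6,0,0,0],[0,-6,0,0,0],[0,-5,0,0,0],[0,0,0,0,0]]'|sed -n '2p;4p'; python3 -m creep '[[0,-2,0,0,0],[0,-2,0,0,0],[0,0,0,0,0]]'|sed -n '2p;4p'; python3 -m creep '[[0,-2,0,0,0],[0,0,0,0,0]]'|sed -n '2p;4p'
```

```text
tcp_pos: [0.5486, -0.0682, 0.0985]
force: [-0.4, -0.5, -0.2]
tcp_pos: [0.5488, -0.0649, 0.0986]
force: [0.8, -1.4, 0.6]
tcp_pos: [0.5487, -0.0629, 0.0986]
force: [1.2, -2.9, 0.0]
```

```bash
python3 -m creep '[[0,-2,0,0,0],[0,0,0,0,0]]'|sed -n '2p;4p'; python3 -m creep '[[0,-1,0,0,0],[0,0,0,0,0]]'|sed -n '2p;4p'; python3 - <<'E'
from h import *
a=manip.grab_frame("scene")
hsv=cv2.cvtColor(a,cv2.COLOR_BGR2HSV)
m=cv2.inRange(hsv,(0,150,60),(5,255,255))|cv2.inRange(hsv,(172,150,60),(180,255,255))
n,l,st,c=cv2.connectedComponentsWithStats(m)
for i in range(1,n):
  if st[i,4]>90: print(st[i],ray("scene",c[i][::-1],.100))
E
```

```text
tcp_pos: [0.5486, -0.0608, 0.0985]
force: [1.3, -2.1, 0.2]
tcp_pos: [0.5487, -0.0599, 0.0985]
force: [1.1, -3.1, 0.8]
[239 169  16  14 137] [ 0.5464593  -0.02667071  0.1       ]
```

```bash
python3 -m creep '[[0,-2,0,0,0],[0,0,0,0,0]]'|sed -n '2p;4p'; python3 -m creep '[[0,-1,0,0,0],[0,0,0,0,0]]'|sed -n '2p;4p'; python3 -m creep '[[0,-1,0,0,0],[0,0,0,0,0]]'|sed -n '2p;4p'
```

```text
tcp_pos: [0.5486, -0.0577, 0.0984]
force: [1.3, -2.4, 0.8]
tcp_pos: [0.5487, -0.0568, 0.0985]
force: [1.6, -2.5, 1.2]
tcp_pos: [0.5487, -0.0559, 0.0985]
force: [1.2, -1.5, 1.0]
```

```bash
python3 -m creep '[[0,-1,0,0,0],[0,0,0,0,0]]'|sed -n '2p;4p'; python3 -m creep '[[0,-1,0,0,0],[0,0,0,0,0]]'|sed -n '2p;4p'; python3 - <<'E'
from h import *
a=manip.grab_frame("scene");cv2.imwrite("pics/s6.png",cv2.resize(a[120:195,200:300],None,fx=8,fy=8,interpolation=cv2.INTER_NEAREST))
hsv=cv2.cvtColor(a,cv2.COLOR_BGR2HSV)
m=cv2.inRange(hsv,(0,150,60),(5,255,255))|cv2.inRange(hsv,(172,150,60),(180,255,255))
n,l,st,c=cv2.connectedComponentsWithStats(m)
for i in range(1,n):
  if st[i,4]>90: print(st[i],ray("scene",c[i][::-1],.100))
E
```

```text
tcp_pos: [0.5488, -0.0551, 0.0987]
force: [2.3, -4.5, 2.2]
tcp_pos: [0.549, -0.0545, 0.0989]
force: [2.2, -7.4, 4.4]
[241 169  15  14 134] [ 0.54608358 -0.02337848  0.1       ]
```

View pics/s6.png

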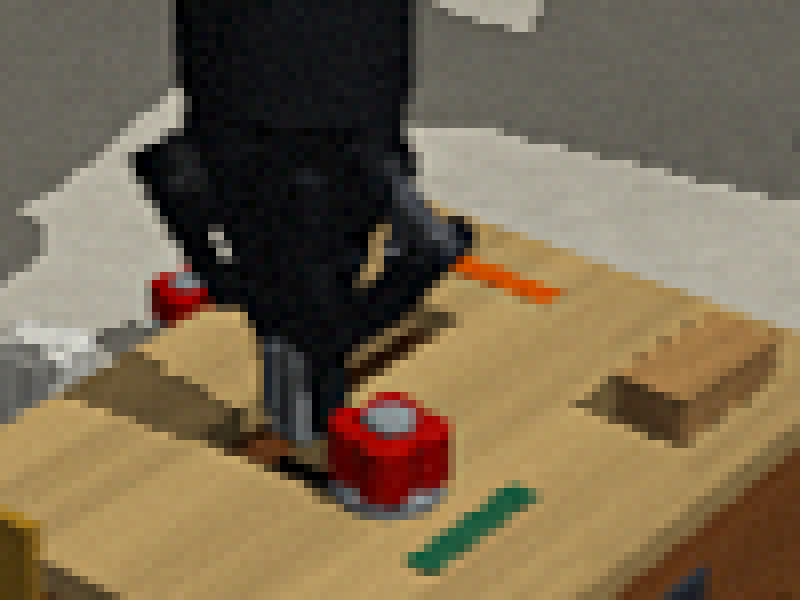

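The peg sits at the far end beside the green mark, and the wall force is rising, so it is home. I withdraw.

```bash
python3 -m creep '[[0,4,0,0,0],[0,10,0,0,0],[0,16,0,0,0],[0,10,-10,0,0],[0,0,-30,0,0],[0,0,-40,0,0],[0,20,-30,0,0],[0,40,0,0,0],[0,40,0,0,0],[0,40,0,0,0],[0,0,0,0,0],[0,0,0,0,0]]'; python3 - <<'E'
from h import *
b=manip.grab_frame("top")
cv2.imwrite("pics/t9.png",cv2.resize(b[120:310,210:425],None,fx=3.1,fy=3.1,interpolation=cv2.INTER_CUBIC))
manip.grab_frame("scene")
for n in("top","scene"):
  for d in manip.pinpoint(n,"peg_top")[:3]: print(n,d['confidence'],ray(n,d['point'],.114))
E
```

```text
time: 14.9
tcp_pos: [0.5477, -0.2354, 0.2087]
ee_rot: [-3.141, 0.008, 0.0]
force: [0.6, 0.5, 0.4]
gripper_width: -0.0
grip_force: 0.0
top 0.74 [ 0.41953921 -0.20679099  0.114     ]
top 0.64 [ 0.54244373 -0.02218315  0.114     ]
scene 0.68 [ 0.55995677 -0.00646678  0.114     ]
scene 0.68 [ 0.57965927 -0.15157625  0.114     ]
scene 0.59 [ 0.49180877 -0.15175838  0.114     ]
```

View pics/t9.png

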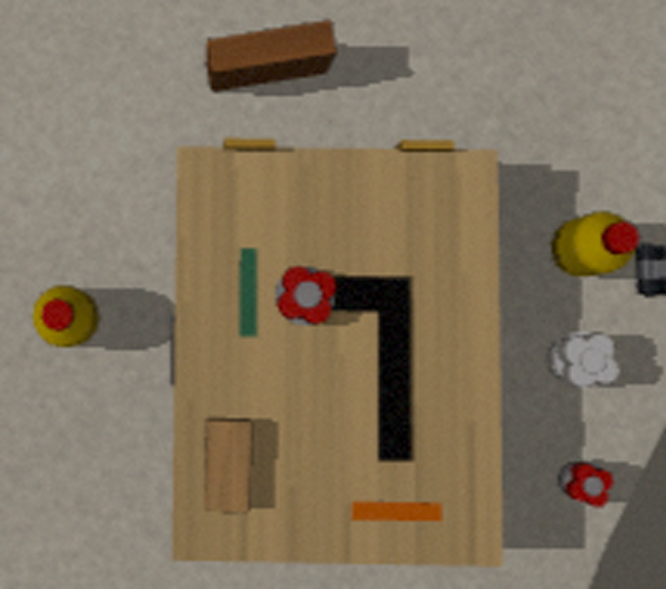

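The peg is flat at the slot's end, cap at crop (294,307) or full image (215,309), about 3 mm from slot_end. The bystanders have not moved and the hand is clear, so I hand the job in.

```bash
python3 -c "
from plant import manip
print(manip.finish_job())"
```

```text
the job is handed in; nothing more can be done
None
```

The peg was pushed along the long leg to the corner and then home beside the green mark; by the last picture it lies flat there, the bystanders look unmoved and the hand is clear, and the job is handed in (no verdict was returned).

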